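# Open the sample gate in the lab bench screen

## Task

Press the thumb lever on the gate in the bench screen down just far enough to lift the latch bar out of its keeper and, keeping the lever pressed, push the gate away from you until the bar is well past the keeper. Swing the gate wide open, nearly square to the screen, and leave it standing there with the lever let go and the bar dropped back level. Work gently: never press or push hard on the lever, bar or gate, never fling the gate, and leave the other things on the bench where they are.

Things in the scene. Friction and masses are not known exactly. Their poses are not given: they have to be found in the camera images.
- screen: bench screen, fixed: clear panels between aluminium posts, 680 mm long, 160 mm high (latch post 190 mm), white gate in the middle. Origin on the bench under the middle of the closed gate. x points square through the gate, away from the robot, the way the gate opens; y along the screen to the left as the robot sees it, to the hinge; z up.
- gate: white gate panel, 235 mm wide, 12 mm thick, 20 to 150 mm above the bench. Origin on the hinge axis at bench height, 120 mm along +y of the screen's origin; the panel runs along its own -y, near face at x = -6 mm. Shut: axes parallel to the screen's (or up to 0.01 rad ajar). Opens away from the robot by turning positively about z, to a stop at 1.5 rad.
- gate_hinge (a point): point on the gate's hinge axis, 150 mm above the bench. The hinge is stiff, about 0.12 N m of friction: the gate stays where it is left. The latch is clear of the keeper from 0.12 rad open. The gate with its latch may never be pressed with more than 18 N.
- latch_pin (a point): where the rocker's pin crosses the gate's middle plane, 165 mm from the hinge axis along the gate's -y, 130 mm above the bench. The pin is square to the gate. Latch bar (far side) and thumb lever (robot's side) are one rigid rocker on it, in dark steel; travel 0.42 rad. Pressing the lever down tips the bar's end up; gravity brings it back.
- thumb_pad (a point): middle of the top face of the thumb lever's pad, flat, 40 mm square, 6 mm thick, on the gate's near side. At rest level, 135 mm above the bench, 65 mm from the pin towards the hinge (100 mm from the hinge axis), 33 mm before the gate's middle plane, so 7 mm of gap to the gate's face. Pressing it takes 1 to 4 N until the bar meets the cap; whole travel 26 mm.
- bar_tip (a point): middle of the end face of the latch bar, 115 mm from the pin, past the gate's free edge; at rest 130 mm above the bench. Bar 10 mm thick, 16 mm high, level at rest. The keeper, a narrow hook on the post's far side, is 95 mm from the pin. There the bar must rise 3 to 29 mm to pass over the lip: the keeper's height is set differently each time and is not measured.
- keeper_post (a point): top of the latch post, 190 mm above the bench, 136 mm along the screen's -y. On its far side sit the keeper's lip and, over it, a sprung rubber cap: the bar has only 4 to 6 mm of free height between coming over the lip and meeting the cap; the cap is felt at the thumb pad as a force that grows by about 8 N per mm of pad travel.
- date_dish: bystander: white dish of dates, 112 mm across, 48 mm high, on the robot's side of the screen; origin under its middle
- sample_jar: bystander: amber jar, 60 mm across, 85 mm high, beyond the screen to the right, outside the gate's swing; origin under its middle
- beaker: bystander: glass beaker, 68 mm across, 90 mm high, beyond the screen to the left; origin under its middle
- petri_stack: bystander: stack of three shallow lidded dishes, whitish, 88 mm across, 42 mm high, on the robot's side to the left; origin under its middle
- sieve: bystander: brass sieve ring, 70 mm across, 30 mm high, beyond the gate's swing; origin under its middle
- spatula: bystander: hand spatula, 160 mm long, lying beyond the screen to the left

How it is judged:
By the outcome, as a careful person would: the job done as asked, in the order asked, and still so for the second after the job is handed in, with the robot touching nothing.
It also fails if it takes over 58 s, if anything falls off the work surface, if the arm or the gripper's body presses on something with over 40 N, if the wrist force passes 120 N, or if a joint passes its speed limit or range.

## Robot

A 6-joint arm with a two-finger parallel gripper is mounted at the origin on the work surface. World frame = base frame: x ahead of the robot, y to its left, z up, the work surface at z = 0. Lengths are in mm, angles in rad, forces in N, time in s.
With the tool pointing down it reaches from about 300 to 875 mm from the base axis. Payload 6.4 kg.
Tool frame: the origin (TCP) lies at the very end of the fingers, on their centre line; the grasp point (between the pads) lies 19 mm behind it; z points along the fingers, y is the line along which they close (so a half turn about z gives the same grasp; the last joint's range is limited). The gripper opens to 85 mm and grips with 20 to 120 N. Pads are 22 mm wide; open, the fingers measure 114 mm over their backs; the gripper's body (76 mm by 85 mm) begins 54 mm behind the grasp point. The pads swing forward as they close: fully open they stand 13 mm farther back than shut.
Start: joints at [-1.474, 0.181, 1.607, -0, 1.354, -0.206], TCP at [171.478, -548.85, 231.288] pointing down, gripper open.
Joint ranges: [-2.99, 2.99], [-0.89, 2.07], [0.3, 2.58], [-1.14, 4.28], [0, 2.63], [-3.12, 3.12]. Speed limits (rad/s): [2.57, 2.57, 3.01, 3.14, 3.14, 3.14].

## Interface

Orientations are given as a unit quaternion [w, x, y, z].
In Python, from plant import sensors, viewer, env gives the robot as it stands.
- The arm moves only by the tool apply_moves, never from a script. Its argument "plan" is a list of rows, each an object of numbers: "tx", "ty", "tz": the shift along the world's x, y, z in mm; "roll": the turn about the world's z in degrees; "grip": the opening, from 0 (shut) to 1 (fully open). In form: [{"tx": .., "ty": .., "tz": .., "roll": .., "grip": ..}, ...]. A call has exactly 5 rows; each row shifts and turns the commanded pose from where the row before left it; what a row does not reach is not made up. A row lasts 1/8 s, in which the tool goes at most 62.5 mm and 10.7 degrees, less where a joint would pass 70% of its speed; a pose out of reach is approached as far as the arm can. A call with a gripper value outside its range is refused whole. The fingers move at their own pace and stop on an object; the grip force is fixed at half the most. Time passes only in rows, so rows that do not move let the fingers close, or fill a call up. It gives the time, the measured TCP pose, the force, the opening and the grip force at its end, in the units of the state.
- sensors.observe(): the state, without advancing time (a new reading comes with each control period).
- viewer.camera(name): name is "scene" or "top"; returns a dict with "image" (480x640x3 uint8, red, green, blue), "range_z" (480x640 float32, mm along the optical axis (not along the pixel's ray), 0 where there is no reading), "K" (3x3 intrinsics, pixels), "position" and "attitude" of the camera in the world. Camera axes: x right, y up, looking along -z (the intrinsics and any distortion apply to the point x, -y, -z); pixel columns grow to the right and rows downward; lengths in mm; the calibration is good to about 2 mm. A picture is of the moment at which its call begins.
- env.close_job(): hands the job in; it is judged then, once.
Trained networks look in a picture, given as the dict that the camera call returned (one of the last four; its "shot" number tells which), for a name from the list of things; names that differ only in an ending like _2 or _b are one class to them, and where a whole thing is asked for, a point or a joint stands for the part that bears it (a point fixed in the world has none). Each returns a list of dicts, best first, with "score" (0 to 1); they miss things now and then, are a little off and sometimes report something else, mostly with a low value. They report only what shows in the picture. A call takes as long as a camera call.
- viewer.silhouettes(picture, name): "pixels" (480x640 bool, what is visible of it).
- viewer.spot_point(picture, name): "xyz" ([x, y, z] in mm, in the coordinates of the camera as it stood for that picture, good to about 4 mm: a listed point, or the origin of a listed thing).
The state is a dict: "clock": time; "joint_pos": joint angles; "dq": joint speeds; "joint_efforts": joint torques, N m; "eef_pos": TCP position; "ee_rot": TCP orientation; "contact_force": force on the tool from outside, world axes, zero at the start; "moment": the same for the moment, N m; "width": finger opening in mm; "grip_force": force on a finger pad.
Only numpy, scipy, OpenCV 4.12 (cv2) and the standard library are available. Lean on these libraries where they do the work, as an engineer would, in place of code of your own. Each camera call takes 0.05 s, during which the arm holds its last target. There are 200 camera calls.

## Working session

There is one attempt and no reset: what is moved stays moved. The work goes in short steps, Python scripts to look and compute and a tool call to move; the robot and the scene stay as the last step left them, time stands still between calls to the robot, and variables do not carry over. Pictures are saved under pics/ and viewed, at most 10 in all, crops included, and the job is handed in when it is done.

Besides the shell and the picture viewer there is one more tool, called after ">>>" as name([rows], argument=value, ...), one row to a line, values as JSON. apply_moves: Moves the arm, as the interface text tells. Its arguments: {"type":"object","properties":{"plan":{"type":"array"}},"required":["plan"]}

```bash
mkdir -p pics
cat > h.py <<'E'
import numpy as np, cv2
from scipy.spatial.transform import Rotation as R
from plant import sensors, viewer, env
def att(p):
    a=np.array(p["attitude"],float)
    return a if a.shape==(3,3) else R.from_quat(a,scalar_first=True).as_matrix()
def w(p,x): return att(p)@np.array(x)+np.array(p["position"])
def px(p,u,v):
    z=p["range_z"][v,u];K=p["K"];return w(p,[(u-K[0,2])/K[0,0]*z,-(v-K[1,2])/K[1,1]*z,-z])
def save(p,n): cv2.imwrite("pics/"+n,p["image"][:,:,::-1])
def pts(p,names):
    for n in names:
        for d in viewer.spot_point(p,n)[:2]: print(n,round(d["score"],2),w(p,d["xyz"]).round(1))
E
python3 - <<'E'
from h import *
N="screen gate gate_hinge latch_pin thumb_pad bar_tip keeper_post date_dish petri_stack sample_jar beaker sieve".split()
for c in("scene","top"):
    p=viewer.camera(c);save(p,c+"0.png");print(c,p["position"],p["attitude"],[k for k in p]);pts(p,N)
s=sensors.observe();print(s)
E
```

```text
scene [1245.24471672   50.35885504  932.19275462] [0.63899592 0.24579914 0.25542    0.68266215] ['image', 'range_z', 'K', 'position', 'attitude', 'shot']
screen 0.59 [507.  -18.7  -1.5]
gate 0.79 [478.7  98.7   2.6]
gate_hinge 0.89 [480.4  99.8 150.9]
latch_pin 0.84 [516.  -61.5 129.7]
thumb_pad 0.75 [478.3  -6.6 132.8]
bar_tip 0.8 [ 559.  -168.8  130.8]
keeper_post 0.9 [ 532.2 -148.   190.6]
keeper_post 0.6 [642.3 350.4   3.7]
date_dish 0.72 [ 423.5 -197.8   -0.9]
petri_stack 0.44 [362.4 178.   -2.2]
sample_jar 0.66 [ 653.3 -294.6   -1.4]
beaker 0.95 [563.3 267.1  -1.6]
sieve 0.69 [ 7.068e+02 -1.881e+02  1.000e-01]
top [ 404.68238954   16.26549112 1476.44921527] [ 0.7141724   0.0437396  -0.04180948 -0.69734969] ['image', 'range_z', 'K', 'position', 'attitude', 'shot']
screen 0.87 [508.6 -14.8  -1. ]
gate 0.68 [487.2 101.   -1.8]
latch_pin 0.97 [519.1 -60.  132.2]
thumb_pad 0.75 [472.4   1.4 140.2]
bar_tip 0.8 [ 560.  -172.5  131.8]
keeper_post 0.66 [ 538.7 -148.6  192.2]
keeper_post 0.37 [640.2 353.9   8.7]
date_dish 0.81 [ 427.5 -198.8   -0.6]
date_dish 0.33 [518.1 -61.3 129.8]
pet
[... 165 characters left out ...]
clock': 1.3, 'joint_pos': array([-1.47429716e+00,  1.80746897e-01,  1.60699757e+00, -8.89440597e-06,
        1.35380103e+00, -2.06299998e-01]), 'dq': array([ 0.00077971,  0.00041528, -0.0009219 ,  0.00028457,  0.00035276,
        0.00024513]), 'joint_efforts': array([-8.85217378e-05, -4.44846761e+01, -3.51674938e+01, -3.07606924e-04,
        7.78291851e-04, -6.50632956e-06]), 'eef_pos': array([ 171.47692417, -548.85523517,  231.31951974]), 'ee_rot': array([ 2.33017620e-05,  9.88560814e-01,  1.50822798e-01, -5.63004953e-06]), 'contact_force': array([-0.42766309,  0.31440392,  0.55388207]), 'moment': array([ 0.01308115, -0.02449224,  0.01691007]), 'grip_force': 0.0, 'width': 85.85071918124629}
```

View pics/scene0.png

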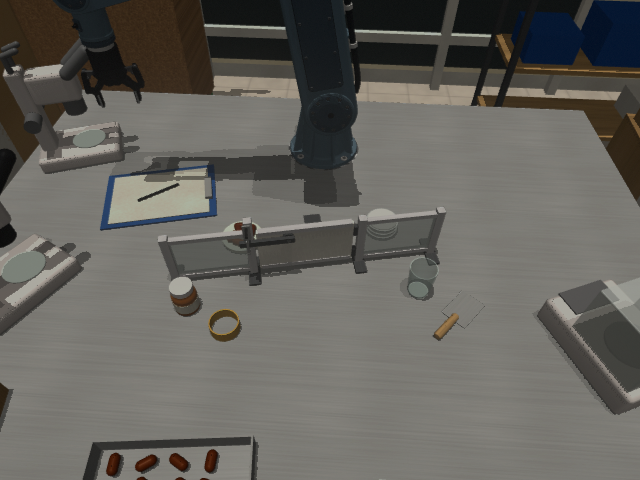

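View pics/top0.png

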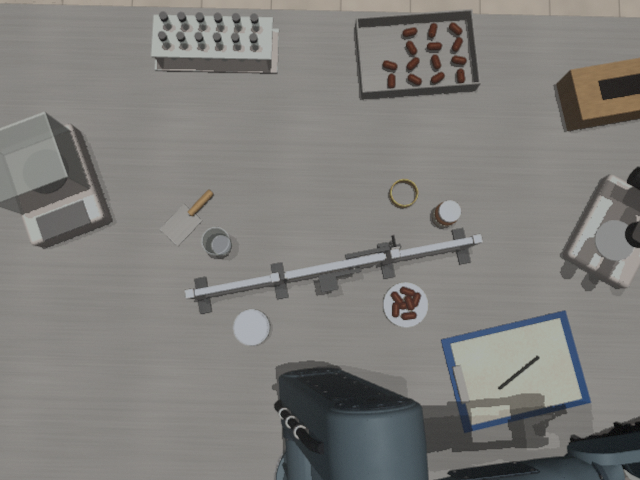

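The scene view shows the screen from the far side, with the post and latch bar near (248,240) and the gate spanning (255–352, 225–268). The top view shows the screen from (190,294) to (478,239), the pad at (327,284) and the keeper hook at (393,243). Next I'll fit the screen pose and look closely at the keeper.

Run:
```python
from h import *
from scipy.optimize import least_squares
p=viewer.camera("top")
q=viewer.camera("scene")
L={"gate_hinge":(0,120,150),"latch_pin":(0,-45,130),"thumb_pad":(-33,20,135),"bar_tip":(None,-160,130),"keeper_post":(0,-136,190),"screen":(0,0,0),"gate":(0,120,0)}
O=[]
for c in (p,q):
    for n in L:
        if L[n][0] is None: continue
        for d in viewer.spot_point(c,n)[:1]:
            x=w(c,d["xyz"]); O.append((L[n],x,n))
def f(v):
    c,s=np.cos(v[2]),np.sin(v[2]);return np.concatenate([[v[0]+c*a[0]-s*a[1]-x[0],v[1]+s*a[0]+c*a[1]-x[1]] for a,x,n in O])
r=least_squares(f,[508,-16,.22],loss="soft_l1",f_scale=3);print(r.x);
for o,e in zip(O,r.fun.reshape(-1,2)):print(o[2],e.round(1))
# ridge points of depth: top of posts/gate in top view
K=p["K"];A=att(p)
v,u=np.mgrid[0:480,0:640];z=p["range_z"]
X=np.stack([(u-K[0,2])/K[0,0]*z,-(v-K[1,2])/K[1,1]*z,-z],-1)@A.T+p["position"]
c,s=np.cos(r.x[2]),np.sin(r.x[2])
xs=(X[...,0]-r.x[0])*c+(X[...,1]-r.x[1])*s; ys=-(X[...,0]-r.x[0])*s+(X[...,1]-r.x[1])*c
def rep(n,m): 
    if m.sum():print(n,m.sum(),"x",xs[m].mean().round(1),xs[m].min().round(1),xs[m].max().round(1),"y",ys[m].min().round(1),ys[m].max().round(1),"z",np.median(X[...,2][m]).round(1))
Z=X[...,2];ok=(z>0)&(abs(xs)<70)
rep("gate top",ok&(Z>143)&(Z<157)&(ys>-90)&(ys<100))
rep("pad",ok&(Z>129)&(Z<141)&(ys>-5)&(ys<45)&(xs<-10))
rep("latchpost",ok&(Z>182)&(abs(ys+136)<30)); rep("post",ok&(Z>154)&(Z<166)&(abs(ys-130)<25))
rep("endR",ok&(Z>154)&(ys<-300));rep("endL",ok&(Z>154)&(ys>300))
m=ok&(ys<-100)&(ys>-175)&(xs>8)&(xs<60)&(Z>100)
for a in zip(u[m],v[m],xs[m].round(),ys[m].round(),Z[m].round()):print(*a,sep=",",end="; ")
a=cv2.resize(p["image"][225:305,300:420],None,fx=5,fy=5,interpolation=2);b=cv2.resize(q["image"][210:290,220:320],None,fx=4,fy=5,interpolation=2)
b=cv2.resize(q["image"][205:290,220:345],(600,400-1+1));cv2.imwrite("pics/crop1.png",cv2.vconcat([a[:,:,::-1][:300],b[:,:,::-1][:300]])if 0 else np.vstack([a,b])[100:700,:,::-1])
```

```text
[ 5.06855396e+02 -1.62099843e+01  2.22383451e-01]
gate_hinge [ 1.4 -0. ]
latch_pin [-4.8  2.5]
thumb_pad [ 0.8 -3.7]
keeper_post [ 1.6 -1.1]
screen [-0.7 -0.9]
gate [-6.2 -3.6]
gate_hinge [2.4 1.6]
latch_pin [-0.9 -0.9]
thumb_pad [-2.3  5.5]
keeper_post [ 1.9 -0.5]
screen [0.3 1.4]
gate [1.7 0.7]
gate top 599 x 2.0 -11.2 22.8 y -89.5 100.0 z 152.4
pad 309 x -30.4 -50.8 -10.9 y -4.7 40.6 z 135.7
latchpost 103 x 2.9 -10.1 39.5 y -147.3 -124.7 z 190.0
post 91 x 2.6 -7.4 12.3 y 105.2 153.4 z 160.2
endR 409 x -8.9 -70.0 69.8 y -719.3 -300.6 z 169.8
endL 96 x 4.5 -5.3 14.8 y 301.0 340.6 z 159.9
391,235,42.0,-137.0,172.0; 392,235,41.0,-139.0,177.0; 393,235,40.0,-141.0,179.0; 394,235,40.0,-142.0,183.0; 392,236,38.0,-138.0,180.0; 393,236,38.0,-140.0,184.0; 394,236,38.0,-143.0,175.0; 392,237,36.0,-137.0,185.0; 393,237,36.0,-140.0,180.0; 394,237,36.0,-142.0,178.0; 392,238,34.0,-137.0,178.0; 393,238,34.0,-139.0,179.0; 394,238,34.0,-142.0,177.0; 392,239,32.0,-137.0,178.0; 393,239,31.0,-139.0,181.0; 394,239,31.0,-141.0,178.0; 391,240,34.0,-139.0,144.0; 392,240,30.0,-137.0,177.0; 393,240,29.0,-139.
[... 3644 characters left out ...]
7.0; 384,250,15.0,-119.0,138.0; 385,250,14.0,-122.0,137.0; 386,250,14.0,-124.0,135.0; 387,250,13.0,-126.0,139.0; 388,250,13.0,-129.0,134.0; 389,250,12.0,-131.0,139.0; 376,251,16.0,-100.0,142.0; 377,251,16.0,-104.0,135.0; 378,251,15.0,-105.0,139.0; 379,251,14.0,-107.0,144.0; 380,251,15.0,-110.0,134.0; 381,251,14.0,-112.0,136.0; 382,251,14.0,-115.0,131.0; 383,251,14.0,-118.0,128.0; 388,251,12.0,-130.0,121.0; 376,252,14.0,-100.0,140.0; 377,252,14.0,-103.0,132.0; 378,252,14.0,-107.0,124.0; 383,252,10.0,-114.0,153.0; 387,252,9.0,-126.0,132.0; 378,253,10.0,-103.0,153.0; 379,253,9.0,-105.0,151.0; 380,253,9.0,-107.0,152.0; 381,253,8.0,-110.0,150.0; 386,253,9.0,-126.0,111.0; 377,254,8.0,-101.0,149.0;
```

View pics/crop1.png

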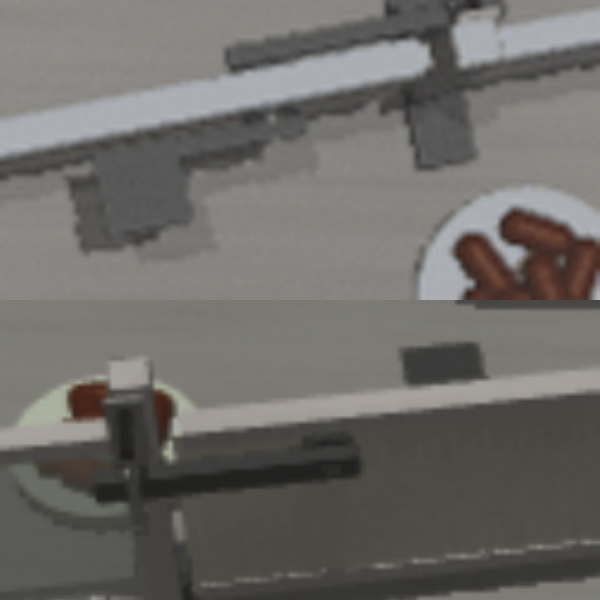

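The crop shows the pad on the near side. On the far side the bar runs behind the post, under the cap block, whose top is near z 180. The lip seems to be at about z 150, so expect a large rise. Moving above the pad with the fingers closed.

>>> apply_moves([
  {"tx":20,"ty":37,"tz":0,"roll":-1,"grip":0},
  {"tx":20,"ty":37,"tz":0,"roll":-1,"grip":0},
  {"tx":20,"ty":37,"tz":0,"roll":-1,"grip":0},
  {"tx":20,"ty":37,"tz":0,"roll":-1,"grip":0},
  {"tx":20,"ty":37,"tz":0,"roll":-0.8,"grip":0},
])

```text
clock: 2.62
eef_pos: [272.0, -362.7, 231.4]
ee_rot: [0.0, 0.994, 0.109, 0.0]
contact_force: [-0.2, 0.9, -0.4]
width: 0.3
grip_force: 0.0
```

>>> apply_moves([
  {"tx":21,"ty":37,"tz":0,"roll":0,"grip":0},
  {"tx":21,"ty":37,"tz":0,"roll":0,"grip":0},
  {"tx":21,"ty":37,"tz":0,"roll":0,"grip":0},
  {"tx":21,"ty":37,"tz":0,"roll":0,"grip":0},
  {"tx":21,"ty":37,"tz":0,"roll":0,"grip":0},
])

```text
clock: 3.25
eef_pos: [377.1, -177.7, 231.6]
ee_rot: [0.0, 0.994, 0.109, 0.0]
contact_force: [0.0, -0.2, 0.7]
width: 0.0
grip_force: 0.0
```

>>> apply_moves([
  {"tx":25,"ty":46,"tz":0,"roll":0,"grip":0},
  {"tx":25,"ty":46,"tz":0,"roll":0,"grip":0},
  {"tx":25,"ty":46,"tz":0,"roll":0,"grip":0},
  {"tx":26,"ty":46,"tz":0,"roll":0,"grip":0},
  {"tx":0,"ty":0,"tz":-40,"roll":0,"grip":0},
])

```text
clock: 3.88
eef_pos: [481.2, 7.7, 193.9]
ee_rot: [0.001, 0.994, 0.112, 0.004]
contact_force: [-0.9, -1.1, -0.7]
width: 0.0
grip_force: 0.0
```

>>> apply_moves([
  {"tx":0,"ty":0,"tz":-20,"roll":0,"grip":0},
  {"tx":0,"ty":0,"tz":-15,"roll":0,"grip":0},
  {"tx":0,"ty":0,"tz":-8,"roll":0,"grip":0},
  {"tx":0,"ty":0,"tz":0,"roll":0,"grip":0},
  {"tx":0,"ty":0,"tz":0,"roll":0,"grip":0},
])

```text
clock: 4.5
eef_pos: [478.1, 4.8, 149.1]
ee_rot: [0.0, 0.994, 0.109, 0.001]
contact_force: [-0.3, 0.1, -0.5]
width: -0.3
grip_force: 0.0
```

Run:
```python
from h import *
q=viewer.camera("scene");p=viewer.camera("top")
a=cv2.resize(q["image"][185:285,225:365],(700,500//1),interpolation=2)
b=cv2.resize(p["image"][235:305,270:410],(400,200))
cv2.imwrite("pics/c2.png",a[:,:,::-1]);pts(q,["thumb_pad","latch_pin","gate_hinge"])
```

```text
thumb_pad 0.86 [474.6  -5.  133.8]
latch_pin 0.7 [517.  -60.3 128.3]
gate_hinge 0.93 [479.3  97.6 150.8]
gate_hinge 0.7 [563.8 267.7  -6.5]
```

View pics/c2.png

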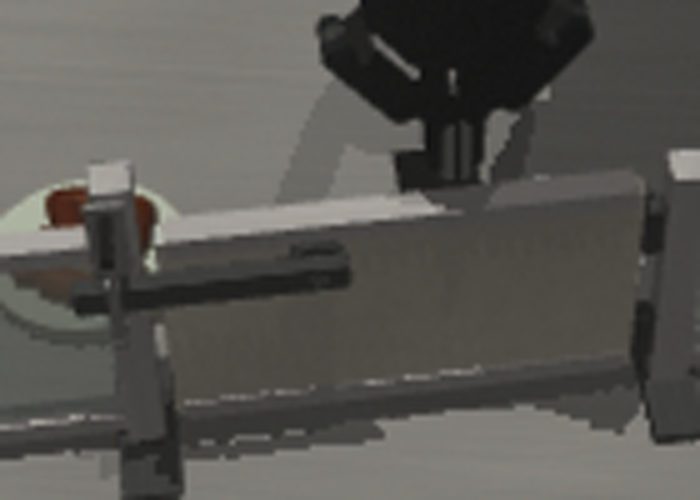

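The finger (455,150) is over the hinge-side half of the pad (from 395,170), clear of the gate. Lowering onto it.

>>> apply_moves([
  {"tx":0,"ty":0,"tz":-4,"roll":0,"grip":0},
  {"tx":0,"ty":-1,"tz":-3,"roll":0,"grip":0},
  {"tx":0,"ty":-1,"tz":-2,"roll":0,"grip":0},
  {"tx":0,"ty":0,"tz":-1,"roll":0,"grip":0},
  {"tx":0,"ty":0,"tz":0,"roll":0,"grip":0},
])

```text
clock: 5.38
eef_pos: [477.4, 3.1, 138.2]
ee_rot: [-0.0, 0.994, 0.109, -0.0]
contact_force: [0.5, -0.8, 0.2]
width: 0.2
grip_force: 0.0
```

>>> apply_moves([
  {"tx":0,"ty":0,"tz":-0.7,"roll":0,"grip":0},
  {"tx":0,"ty":0,"tz":-0.7,"roll":0,"grip":0},
  {"tx":0,"ty":0,"tz":-0.6,"roll":0,"grip":0},
  {"tx":0,"ty":0,"tz":0,"roll":0,"grip":0},
  {"tx":0,"ty":0,"tz":0,"roll":0,"grip":0},
])

```text
clock: 6.0
eef_pos: [477.5, 3.2, 136.3]
ee_rot: [-0.0, 0.994, 0.109, -0.0]
contact_force: [0.0, 0.1, 0.2]
width: 0.2
grip_force: 0.0
```

>>> apply_moves([
  {"tx":0,"ty":0,"tz":-0.8,"roll":0,"grip":0},
  {"tx":0,"ty":0,"tz":-0.8,"roll":0,"grip":0},
  {"tx":0,"ty":0,"tz":-0.7,"roll":0,"grip":0},
  {"tx":0,"ty":0,"tz":-0.7,"roll":0,"grip":0},
  {"tx":0,"ty":0,"tz":0,"roll":0,"grip":0},
])

```text
clock: 6.62
eef_pos: [477.5, 3.2, 133.3]
ee_rot: [-0.0, 0.994, 0.109, 0.0]
contact_force: [-0.6, 0.2, 1.5]
width: 0.3
grip_force: 0.9
```

>>> apply_moves([
  {"tx":0,"ty":0,"tz":-0.5,"roll":0,"grip":0},
  {"tx":0,"ty":0,"tz":-0.5,"roll":0,"grip":0},
  {"tx":0,"ty":0,"tz":-0.5,"roll":0,"grip":0},
  {"tx":0,"ty":0,"tz":0,"roll":0,"grip":0},
  {"tx":0,"ty":0,"tz":0,"roll":0,"grip":0},
])

```text
clock: 7.25
eef_pos: [477.5, 3.2, 131.7]
ee_rot: [-0.0, 0.994, 0.109, 0.0]
contact_force: [-0.7, 1.7, 1.8]
width: 0.1
grip_force: 0.9
```

>>> apply_moves([
  {"tx":0,"ty":0,"tz":-0.5,"roll":0,"grip":0},
  {"tx":0,"ty":0,"tz":-0.5,"roll":0,"grip":0},
  {"tx":0,"ty":0,"tz":-0.5,"roll":0,"grip":0},
  {"tx":0,"ty":0,"tz":0,"roll":0,"grip":0},
  {"tx":0,"ty":0,"tz":0,"roll":0,"grip":0},
])

```text
clock: 7.88
eef_pos: [477.5, 3.1, 130.3]
ee_rot: [0.0, 0.994, 0.109, 0.0]
contact_force: [0.2, 2.4, 1.1]
width: 0.0
grip_force: 0.9
```

>>> apply_moves([
  {"tx":0,"ty":0,"tz":-0.4,"roll":0,"grip":0},
  {"tx":0,"ty":0,"tz":-0.4,"roll":0,"grip":0},
  {"tx":0,"ty":0,"tz":-0.4,"roll":0,"grip":0},
  {"tx":0,"ty":0,"tz":-0.3,"roll":0,"grip":0},
  {"tx":0,"ty":0,"tz":0,"roll":0,"grip":0},
])

```text
clock: 8.5
eef_pos: [477.5, 3.1, 128.8]
ee_rot: [0.0, 0.994, 0.109, 0.0]
contact_force: [-0.8, 0.7, 2.9]
width: -0.0
grip_force: 1.0
```

>>> apply_moves([
  {"tx":0,"ty":0,"tz":-0.4,"roll":0,"grip":0},
  {"tx":0,"ty":0,"tz":-0.4,"roll":0,"grip":0},
  {"tx":0,"ty":0,"tz":-0.4,"roll":0,"grip":0},
  {"tx":0,"ty":0,"tz":-0.3,"roll":0,"grip":0},
  {"tx":0,"ty":0,"tz":0,"roll":0,"grip":0},
])

```text
clock: 9.12
eef_pos: [477.5, 3.1, 127.2]
ee_rot: [0.0, 0.994, 0.109, -0.0]
contact_force: [0.4, 0.9, 1.7]
width: 0.1
grip_force: 1.0
```

Run:
```python
from h import *
for i in range(2):
    s=sensors.observe();print(s["contact_force"].round(1))
q=viewer.camera("scene")
pts(q,["bar_tip","latch_pin"])
cv2.imwrite("pics/c3.png",cv2.resize(q["image"][215:280,230:310],(800,600),interpolation=2)[:,:,::-1])
```

```text
[0.4 0.9 1.7]
[0.4 0.9 1.7]
bar_tip 0.67 [ 552.4 -168.5  146.3]
bar_tip 0.28 [364.5 176.8  -0.6]
latch_pin 0.73 [515.8 -58.5 127.8]
```

View pics/c3.png

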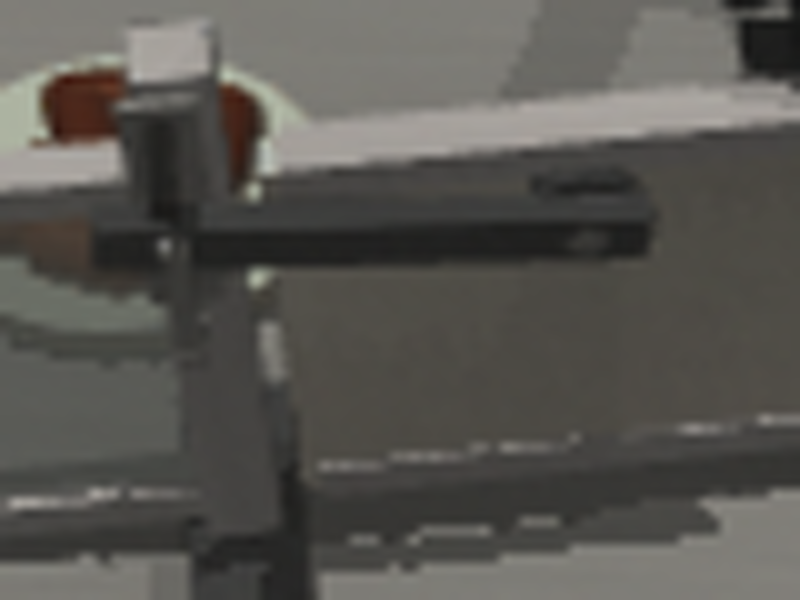

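The lip (170,250) still covers nearly the full height of the bar's front face, so about 13 mm more rise is needed. That matches a lip at about z 149.

>>> apply_moves([
  {"tx":0,"ty":0,"tz":-0.8,"roll":0,"grip":0},
  {"tx":0,"ty":0,"tz":-0.8,"roll":0,"grip":0},
  {"tx":0,"ty":0,"tz":-0.8,"roll":0,"grip":0},
  {"tx":0,"ty":0,"tz":-0.6,"roll":0,"grip":0},
  {"tx":0,"ty":0,"tz":0,"roll":0,"grip":0},
])

```text
clock: 9.9
eef_pos: [477.5, 3.0, 124.3]
ee_rot: [0.0, 0.994, 0.109, 0.0]
contact_force: [-0.7, -0.6, 1.9]
width: -0.2
grip_force: 0.8
```

Run:
```python
from h import *
print(sensors.observe()["contact_force"].round(1))
q=viewer.camera("scene");pts(q,["bar_tip"])
```

```text
[-0.7 -0.6  1.9]
bar_tip 0.79 [ 558.7 -168.8  150. ]
```

>>> apply_moves([
  {"tx":0,"ty":0,"tz":-0.4,"roll":0,"grip":0},
  {"tx":0,"ty":0,"tz":-0.4,"roll":0,"grip":0},
  {"tx":0,"ty":0,"tz":-0.4,"roll":0,"grip":0},
  {"tx":0,"ty":0,"tz":0,"roll":0,"grip":0},
  {"tx":0,"ty":0,"tz":0,"roll":0,"grip":0},
])

```text
clock: 10.62
eef_pos: [477.5, 3.1, 123.1]
ee_rot: [0.0, 0.994, 0.109, 0.0]
contact_force: [-0.4, -0.5, 2.0]
width: 0.1
grip_force: 0.8
```

>>> apply_moves([
  {"tx":0,"ty":0,"tz":-0.4,"roll":0,"grip":0},
  {"tx":0,"ty":0,"tz":-0.4,"roll":0,"grip":0},
  {"tx":0,"ty":0,"tz":-0.4,"roll":0,"grip":0},
  {"tx":0,"ty":0,"tz":0,"roll":0,"grip":0},
  {"tx":0,"ty":0,"tz":0,"roll":0,"grip":0},
])

```text
clock: 11.25
eef_pos: [477.5, 3.2, 121.8]
ee_rot: [-0.0, 0.994, 0.109, 0.0]
contact_force: [0.7, -1.1, 2.1]
width: 0.1
grip_force: 0.8
```

>>> apply_moves([
  {"tx":0,"ty":0,"tz":-0.4,"roll":0,"grip":0},
  {"tx":0,"ty":0,"tz":-0.4,"roll":0,"grip":0},
  {"tx":0,"ty":0,"tz":-0.4,"roll":0,"grip":0},
  {"tx":0,"ty":0,"tz":0,"roll":0,"grip":0},
  {"tx":0,"ty":0,"tz":0,"roll":0,"grip":0},
])

```text
clock: 11.88
eef_pos: [477.5, 3.2, 120.7]
ee_rot: [-0.0, 0.994, 0.109, -0.0]
contact_force: [1.0, -1.3, 2.4]
width: 0.2
grip_force: 0.8
```

>>> apply_moves([
  {"tx":0,"ty":0,"tz":-0.4,"roll":0,"grip":0},
  {"tx":0,"ty":0,"tz":-0.3,"roll":0,"grip":0},
  {"tx":0,"ty":0,"tz":-0.3,"roll":0,"grip":0},
  {"tx":0,"ty":0,"tz":0,"roll":0,"grip":0},
  {"tx":0,"ty":0,"tz":0,"roll":0,"grip":0},
])

```text
clock: 12.5
eef_pos: [477.4, 3.2, 119.6]
ee_rot: [-0.0, 0.994, 0.109, -0.0]
contact_force: [0.7, -1.0, 1.7]
width: 0.2
grip_force: 0.9
```

Run:
```python
from h import *
q=viewer.camera("scene");pts(q,["bar_tip"]);print(sensors.observe()["contact_force"].round(1))
cv2.imwrite("pics/c4.png",cv2.resize(q["image"][215:280,230:310],(800,600),interpolation=2)[:,:,::-1])
```

```text
bar_tip 0.64 [ 555.3 -167.   158.8]
[ 0.3 -1.5  3.3]
```

View pics/c4.png

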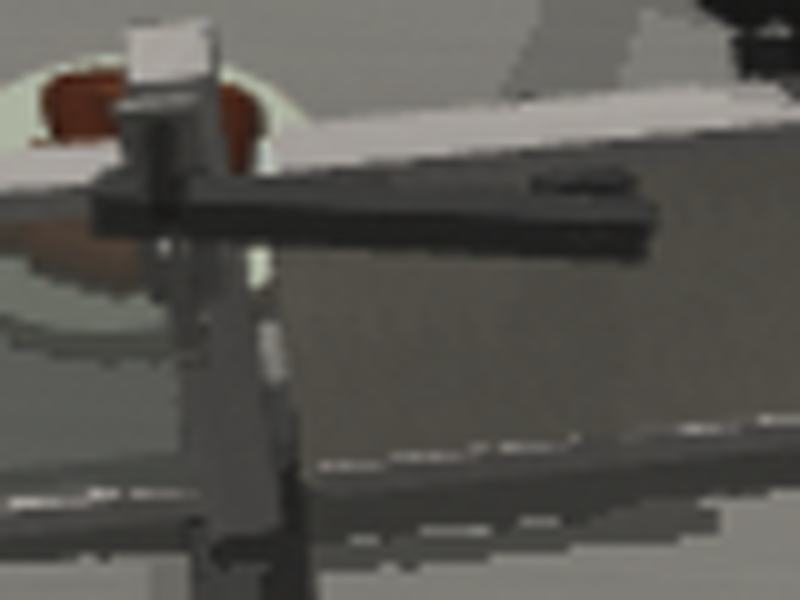

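The bar's bottom now lines up with the lip top in the image (165,238). The lip is nearer the camera, so it's still a few mm higher than the bar. Continuing with fine steps.

>>> apply_moves([
  {"tx":0,"ty":0,"tz":-0.4,"roll":0,"grip":0},
  {"tx":0,"ty":0,"tz":-0.3,"roll":0,"grip":0},
  {"tx":0,"ty":0,"tz":-0.3,"roll":0,"grip":0},
  {"tx":0,"ty":0,"tz":0,"roll":0,"grip":0},
  {"tx":0,"ty":0,"tz":0,"roll":0,"grip":0},
])

```text
clock: 13.22
eef_pos: [477.5, 3.2, 118.7]
ee_rot: [-0.0, 0.994, 0.109, -0.0]
contact_force: [0.6, 0.2, 1.4]
width: -0.1
grip_force: 0.9
```

>>> apply_moves([
  {"tx":0,"ty":0,"tz":-0.3,"roll":0,"grip":0},
  {"tx":0,"ty":0,"tz":-0.3,"roll":0,"grip":0},
  {"tx":0,"ty":0,"tz":-0.2,"roll":0,"grip":0},
  {"tx":0,"ty":0,"tz":0,"roll":0,"grip":0},
  {"tx":0,"ty":0,"tz":0,"roll":0,"grip":0},
])

```text
clock: 13.85
eef_pos: [477.5, 3.2, 117.9]
ee_rot: [-0.0, 0.994, 0.109, 0.0]
contact_force: [1.0, -1.3, 2.4]
width: 0.1
grip_force: 0.9
```

>>> apply_moves([
  {"tx":0,"ty":0,"tz":-0.3,"roll":0,"grip":0},
  {"tx":0,"ty":0,"tz":-0.3,"roll":0,"grip":0},
  {"tx":0,"ty":0,"tz":-0.2,"roll":0,"grip":0},
  {"tx":0,"ty":0,"tz":0,"roll":0,"grip":0},
  {"tx":0,"ty":0,"tz":0,"roll":0,"grip":0},
])

```text
clock: 14.48
eef_pos: [477.4, 3.2, 117.0]
ee_rot: [-0.0, 0.994, 0.109, -0.0]
contact_force: [0.3, -1.1, 2.5]
width: -0.0
grip_force: 0.9
```

>>> apply_moves([
  {"tx":0,"ty":0,"tz":-0.3,"roll":0,"grip":0},
  {"tx":0,"ty":0,"tz":-0.3,"roll":0,"grip":0},
  {"tx":0,"ty":0,"tz":-0.2,"roll":0,"grip":0},
  {"tx":0,"ty":0,"tz":0,"roll":0,"grip":0},
  {"tx":0,"ty":0,"tz":0,"roll":0,"grip":0},
])

```text
clock: 15.1
eef_pos: [477.5, 3.2, 116.3]
ee_rot: [-0.0, 0.994, 0.109, -0.0]
contact_force: [0.8, -0.7, 1.7]
width: 0.3
grip_force: 0.9
```

>>> apply_moves([
  {"tx":0,"ty":0,"tz":-0.3,"roll":0,"grip":0},
  {"tx":0,"ty":0,"tz":-0.3,"roll":0,"grip":0},
  {"tx":0,"ty":0,"tz":-0.2,"roll":0,"grip":0},
  {"tx":0,"ty":0,"tz":0,"roll":0,"grip":0},
  {"tx":0,"ty":0,"tz":0,"roll":0,"grip":0},
])

```text
clock: 15.72
eef_pos: [477.5, 3.2, 115.5]
ee_rot: [-0.0, 0.994, 0.109, 0.0]
contact_force: [1.4, -0.0, 2.4]
width: 0.3
grip_force: 0.9
```

Run:
```python
from h import *
q=viewer.camera("scene");pts(q,["bar_tip"]);print(sensors.observe()["contact_force"].round(1))
cv2.imwrite("pics/c5.png",cv2.resize(q["image"][215:280,230:310],(800,600),interpolation=2)[:,:,::-1])
```

```text
bar_tip 0.57 [ 556.4 -160.5  161.4]
bar_tip 0.44 [ 424.3 -200.5   -1. ]
[ 1.1 -1.   1.7]
```

View pics/c5.png

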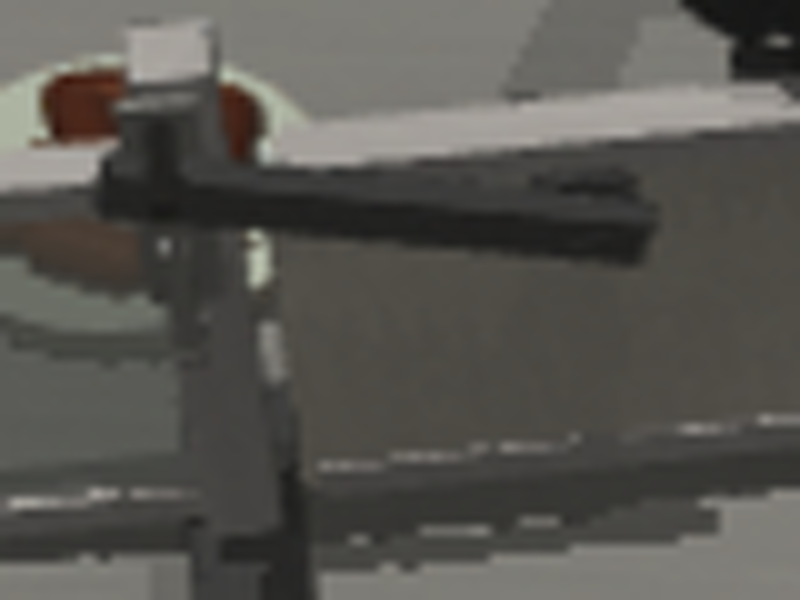

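The bar's bottom (row 217) is now clearly above the lip top (row 238). Stepping finely toward the cap to know the window.

>>> apply_moves([
  {"tx":0,"ty":0,"tz":-0.2,"roll":0,"grip":0},
  {"tx":0,"ty":0,"tz":-0.2,"roll":0,"grip":0},
  {"tx":0,"ty":0,"tz":-0.2,"roll":0,"grip":0},
  {"tx":0,"ty":0,"tz":0,"roll":0,"grip":0},
  {"tx":0,"ty":0,"tz":0,"roll":0,"grip":0},
])

```text
clock: 16.45
eef_pos: [477.5, 3.2, 114.9]
ee_rot: [-0.0, 0.994, 0.109, -0.0]
contact_force: [-0.2, -0.6, 2.7]
width: 0.1
grip_force: 0.9
```

>>> apply_moves([
  {"tx":0,"ty":0,"tz":-0.2,"roll":0,"grip":0},
  {"tx":0,"ty":0,"tz":-0.2,"roll":0,"grip":0},
  {"tx":0,"ty":0,"tz":-0.2,"roll":0,"grip":0},
  {"tx":0,"ty":0,"tz":0,"roll":0,"grip":0},
  {"tx":0,"ty":0,"tz":0,"roll":0,"grip":0},
])

```text
clock: 17.08
eef_pos: [477.4, 3.2, 114.3]
ee_rot: [-0.0, 0.994, 0.109, -0.0]
contact_force: [0.8, -0.5, 1.8]
width: 0.5
grip_force: 0.9
```

By geometry the rocker is at about 0.36 rad, a rise of ~34 mm at the keeper and more than the 29 mm maximum. So the bar is clear of the lip with no cap force felt. Easing forward to the gate face.

>>> apply_moves([
  {"tx":1.4,"ty":0.3,"tz":0,"roll":0,"grip":0},
  {"tx":1.4,"ty":0.3,"tz":0,"roll":0,"grip":0},
  {"tx":1.4,"ty":0.3,"tz":0,"roll":0,"grip":0},
  {"tx":1.4,"ty":0.3,"tz":0,"roll":0,"grip":0},
  {"tx":1.2,"ty":0.3,"tz":0,"roll":0,"grip":0},
])

```text
clock: 17.7
eef_pos: [484.3, 4.7, 114.2]
ee_rot: [-0.0, 0.994, 0.109, -0.0]
contact_force: [-1.6, 0.4, 1.3]
width: -0.2
grip_force: 0.8
```

Run:
```python
import numpy as np
H=np.array([482.6,101.3]);
def P(f,x=-17,y=-94.6):
    a=.22+f;return H+[np.cos(a)*x-np.sin(a)*y,np.sin(a)*x+np.cos(a)*y]
o=None
for f in np.arange(0,1.51,.1):
    q=P(f); print(round(f,2),q.round(1),None if o is None else (q-o).round(1)); o=q
```

```text
0.0 [486.7   5.3] None
0.1 [496.2   6.2] [9.6 0.9]
0.2 [505.7   8. ] [9.4 1.8]
0.3 [514.9  10.8] [9.2 2.8]
0.4 [523.7  14.4] [8.9 3.7]
0.5 [532.2  19. ] [8.5 4.5]
0.6 [540.2  24.3] [8.  5.4]
0.7 [547.6  30.5] [7.4 6.1]
0.8 [554.3  37.3] [6.7 6.8]
0.9 [560.3  44.8] [6.  7.5]
1.0 [565.6  52.8] [5.3 8. ]
1.1 [570.   61.4] [4.4 8.5]
1.2 [573.6  70.3] [3.6 8.9]
1.3 [576.2  79.5] [2.6 9.2]
1.4 [577.9  89. ] [1.7 9.5]
1.5 [578.7  98.6] [0.8 9.6]
```

>>> apply_moves([
  {"tx":1.2,"ty":0.2,"tz":0,"roll":0,"grip":0},
  {"tx":1.2,"ty":0.2,"tz":0,"roll":0,"grip":0},
  {"tx":1.2,"ty":0.2,"tz":0,"roll":0.5,"grip":0},
  {"tx":1.2,"ty":0.2,"tz":0,"roll":0.5,"grip":0},
  {"tx":1.2,"ty":0.2,"tz":0,"roll":0.5,"grip":0},
])

```text
clock: 18.32
eef_pos: [490.4, 5.7, 114.3]
ee_rot: [-0.0, 0.992, 0.123, 0.0]
contact_force: [-1.2, -0.0, 1.2]
width: -0.2
grip_force: 0.8
```

>>> apply_moves([
  {"tx":1.2,"ty":0.1,"tz":0,"roll":0.7,"grip":0},
  {"tx":1.2,"ty":0.1,"tz":0,"roll":0.7,"grip":0},
  {"tx":1.2,"ty":0.1,"tz":0,"roll":0.7,"grip":0},
  {"tx":1.2,"ty":0.1,"tz":0,"roll":0.7,"grip":0},
  {"tx":1.2,"ty":0.1,"tz":0,"roll":0.7,"grip":0},
])

```text
clock: 18.95
eef_pos: [496.3, 6.3, 114.3]
ee_rot: [-0.0, 0.988, 0.153, -0.0]
contact_force: [-0.8, 1.5, 2.1]
width: -0.1
grip_force: 1.1
```

Run:
```python
from h import *
q=viewer.camera("scene");pts(q,["bar_tip","latch_pin"]);print(sensors.observe()["contact_force"].round(1))
cv2.imwrite("pics/c6.png",cv2.resize(q["image"][205:285,225:325],(700,560),interpolation=2)[:,:,::-1])
```

```text
bar_tip 0.84 [ 591.8 -147.3  163.3]
latch_pin 0.69 [538.  -54.9 126.7]
[-0.4  2.2  2. ]
```

View pics/c6.png

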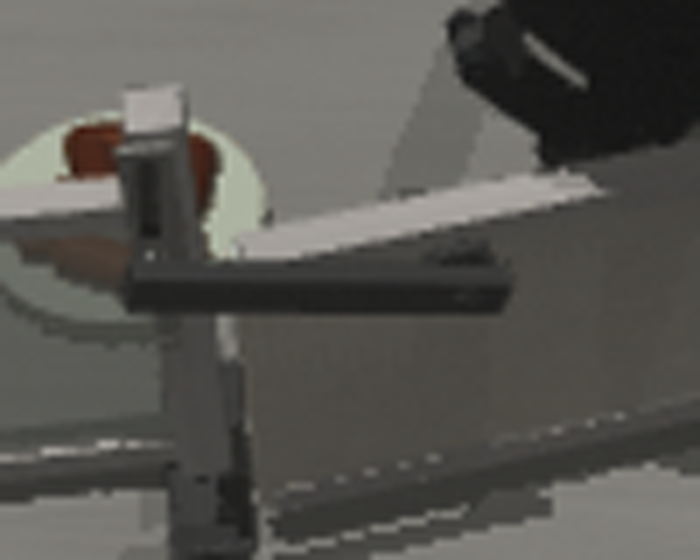

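The gate has swung open and the bar (130–500, 285) is now in front of the keeper. Continuing with the lever pressed.

>>> apply_moves([
  {"tx":3.7,"ty":0.5,"tz":0,"roll":2.4,"grip":0},
  {"tx":3.7,"ty":0.7,"tz":0,"roll":2.4,"grip":0},
  {"tx":3.7,"ty":0.9,"tz":0,"roll":2.4,"grip":0},
  {"tx":3.7,"ty":1.1,"tz":0,"roll":2.4,"grip":0},
  {"tx":3.7,"ty":1.3,"tz":0,"roll":2.4,"grip":0},
])

```text
clock: 19.73
eef_pos: [514.5, 10.7, 114.1]
ee_rot: [-0.0, 0.967, 0.256, -0.0]
contact_force: [-1.8, 1.2, 2.4]
width: 0.1
grip_force: 1.3
```

>>> apply_moves([
  {"tx":3.6,"ty":1.2,"tz":0,"roll":2.3,"grip":0},
  {"tx":3.6,"ty":1.4,"tz":0,"roll":2.3,"grip":0},
  {"tx":3.5,"ty":1.6,"tz":0,"roll":2.3,"grip":0},
  {"tx":3.4,"ty":1.9,"tz":0,"roll":2.3,"grip":0},
  {"tx":3.3,"ty":2.1,"tz":0,"roll":2.3,"grip":0},
])

```text
clock: 20.35
eef_pos: [532.3, 18.9, 114.2]
ee_rot: [0.0, 0.936, 0.352, -0.0]
contact_force: [-3.0, 0.6, 0.0]
width: 0.0
grip_force: 1.7
```

Run:
```python
from h import *
q=viewer.camera("scene");pts(q,["bar_tip","latch_pin","thumb_pad","gate_hinge"]);print(sensors.observe()["contact_force"].round(1))
```

```text
bar_tip 0.59 [679.3 -91.2 167.6]
latch_pin 0.96 [589.8 -22.4 130.3]
thumb_pad 0.95 [5.299e+02 3.000e-01 1.164e+02]
thumb_pad 0.19 [ 4.230e+02 -2.003e+02 -1.000e-01]
gate_hinge 0.74 [479.7  95.8 152.2]
[-0.1  1.8  1.3]
```

The gate is at about 0.49 rad, matching the model, and well past the keeper. Letting the lever up gently.

>>> apply_moves([
  {"tx":0,"ty":0,"tz":2,"roll":0,"grip":0},
  {"tx":0,"ty":0,"tz":2.5,"roll":0,"grip":0},
  {"tx":0,"ty":0,"tz":2.5,"roll":0,"grip":0},
  {"tx":0,"ty":0,"tz":2.5,"roll":0,"grip":0},
  {"tx":0,"ty":0,"tz":2.5,"roll":0,"grip":0},
])

```text
clock: 21.22
eef_pos: [532.1, 18.8, 126.5]
ee_rot: [-0.0, 0.937, 0.351, -0.0]
contact_force: [-1.2, 0.6, 1.7]
width: -0.3
grip_force: 0.8
```

>>> apply_moves([
  {"tx":0,"ty":0,"tz":2.5,"roll":0,"grip":0},
  {"tx":0,"ty":0,"tz":2.5,"roll":0,"grip":0},
  {"tx":0,"ty":0,"tz":2.5,"roll":0,"grip":0},
  {"tx":0,"ty":0,"tz":2.5,"roll":0,"grip":0},
  {"tx":0,"ty":0,"tz":2,"roll":0,"grip":0},
])

```text
clock: 21.85
eef_pos: [532.3, 18.7, 138.4]
ee_rot: [0.0, 0.937, 0.351, 0.0]
contact_force: [0.1, -0.5, -0.2]
width: 0.0
grip_force: 0.0
```

>>> apply_moves([
  {"tx":3.3,"ty":2.0,"tz":0,"roll":2.3,"grip":0},
  {"tx":3.3,"ty":2.1,"tz":0,"roll":2.3,"grip":0},
  {"tx":3.1,"ty":2.3,"tz":0,"roll":2.3,"grip":0},
  {"tx":2.9,"ty":2.5,"tz":0,"roll":2.3,"grip":0},
  {"tx":2.8,"ty":2.6,"tz":0,"roll":2.3,"grip":0},
])

```text
clock: 22.48
eef_pos: [547.8, 30.4, 138.2]
ee_rot: [0.0, 0.896, 0.444, -0.0]
contact_force: [-0.7, -2.1, 0.1]
width: -0.0
grip_force: 0.9
```

Run:
```python
from h import *
q=viewer.camera("scene");pts(q,["bar_tip","latch_pin","thumb_pad","gate_hinge"]);print(sensors.observe()["contact_force"].round(1))
cv2.imwrite("pics/c7.png",cv2.resize(q["image"][175:325,225:425],(800,600),interpolation=2)[:,:,::-1])
```

```text
bar_tip 0.69 [718.1 -52.8 129.7]
latch_pin 0.84 [614.6  -1.  129.1]
gate_hinge 0.97 [482.1  97.8 149.4]
[-0.1 -0.  -0.3]
```

View pics/c7.png

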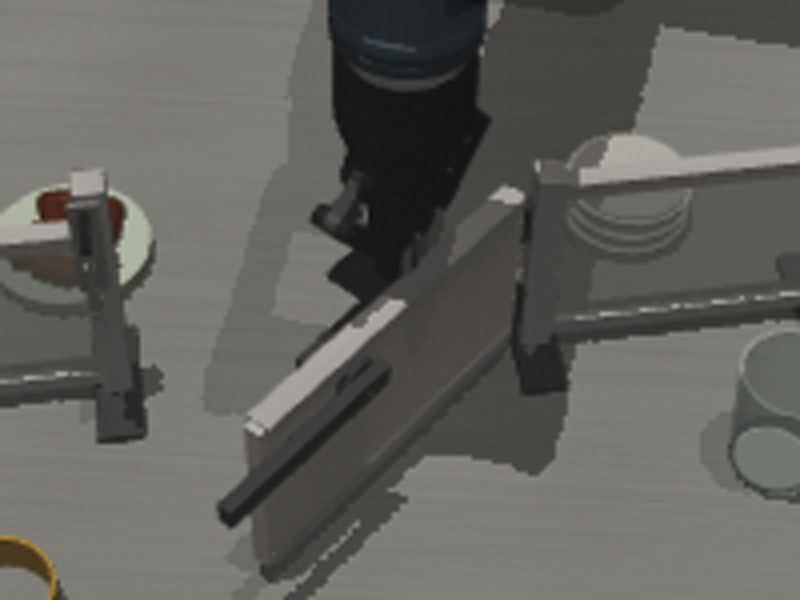

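The gate is at ~0.69 rad with the bar hanging level (tip z 130), and the finger is pushing the near face above the pad. Swinging on.

>>> apply_moves([
  {"tx":2.8,"ty":2.7,"tz":0,"roll":2.3,"grip":0},
  {"tx":2.7,"ty":2.8,"tz":0,"roll":2.3,"grip":0},
  {"tx":2.5,"ty":2.9,"tz":0,"roll":2.3,"grip":0},
  {"tx":2.4,"ty":3.0,"tz":0,"roll":2.3,"grip":0},
  {"tx":2.3,"ty":3.0,"tz":0,"roll":2.3,"grip":0},
])

```text
clock: 23.35
eef_pos: [560.3, 45.0, 138.2]
ee_rot: [-0.0, 0.847, 0.531, -0.0]
contact_force: [-1.3, -1.2, -0.4]
width: -0.1
grip_force: 0.9
```

>>> apply_moves([
  {"tx":2.2,"ty":3.1,"tz":0,"roll":2.3,"grip":0},
  {"tx":2.1,"ty":3.2,"tz":0,"roll":2.3,"grip":0},
  {"tx":1.9,"ty":3.3,"tz":0,"roll":2.3,"grip":0},
  {"tx":1.8,"ty":3.4,"tz":0,"roll":2.3,"grip":0},
  {"tx":1.7,"ty":3.5,"tz":0,"roll":2.3,"grip":0},
])

```text
clock: 23.98
eef_pos: [570.1, 61.4, 138.3]
ee_rot: [0.0, 0.79, 0.614, 0.0]
contact_force: [-1.3, -2.1, 0.1]
width: 0.6
grip_force: 0.8
```

>>> apply_moves([
  {"tx":1.5,"ty":3.5,"tz":0,"roll":2.3,"grip":0},
  {"tx":1.4,"ty":3.6,"tz":0,"roll":2.3,"grip":0},
  {"tx":1.2,"ty":3.6,"tz":0,"roll":2.3,"grip":0},
  {"tx":1.1,"ty":3.7,"tz":0,"roll":2.3,"grip":0},
  {"tx":1.0,"ty":3.7,"tz":0,"roll":2.3,"grip":0},
])

```text
clock: 24.6
eef_pos: [576.3, 79.6, 138.3]
ee_rot: [0.0, 0.724, 0.69, 0.0]
contact_force: [-0.6, -2.0, -1.9]
width: 0.2
grip_force: 0.8
```

Run:
```python
from h import *
for i in range(2):
    q=viewer.camera("scene")
    for d in viewer.spot_point(q,"latch_pin")[:1]:
        x=w(q,d["xyz"]);print(x.round(1),np.arctan2(x[0]-482.6,101.3-x[1])-.22)
    pts(q,["bar_tip"])
s=sensors.observe();print(s["contact_force"].round(1),s["joint_pos"].round(2))
```

```text
[645.3  94.1 127.3] 1.3066483632175265
bar_tip 0.92 [761.3 105.8 128.6]
[648.4  92.1 127.7] 1.2953399543216397
bar_tip 0.79 [763.1 105.9 130.1]
[ 0.3  0.6 -0.4] [-0.07  0.29  1.67  0.    1.18 -0.02]
```

>>> apply_moves([
  {"tx":0.5,"ty":2.5,"tz":0,"roll":1.5,"grip":0},
  {"tx":0.4,"ty":2.5,"tz":0,"roll":1.5,"grip":0},
  {"tx":0.4,"ty":2.5,"tz":0,"roll":1.5,"grip":0},
  {"tx":0.4,"ty":2.5,"tz":0,"roll":1.5,"grip":0},
  {"tx":0.3,"ty":2,"tz":0,"roll":1,"grip":0},
])

```text
clock: 25.52
eef_pos: [578.3, 91.5, 138.4]
ee_rot: [0.0, 0.681, 0.732, 0.0]
contact_force: [-0.4, -1.6, 1.7]
width: 0.1
grip_force: 0.7
```

>>> apply_moves([
  {"tx":0,"ty":0,"tz":0,"roll":0,"grip":0},
  {"tx":0,"ty":-2,"tz":0,"roll":0,"grip":0},
  {"tx":0,"ty":-3,"tz":1,"roll":0,"grip":0},
  {"tx":0,"ty":-4,"tz":3,"roll":0,"grip":0},
  {"tx":0,"ty":-4,"tz":10,"roll":0,"grip":0},
])

```text
clock: 26.15
eef_pos: [577.7, 78.0, 152.2]
ee_rot: [-0.0, 0.682, 0.732, -0.0]
contact_force: [0.8, 0.1, -0.3]
width: -0.1
grip_force: 0.0
```

>>> apply_moves([
  {"tx":0,"ty":-4,"tz":20,"roll":0,"grip":0},
  {"tx":0,"ty":-4,"tz":30,"roll":0,"grip":0},
  {"tx":0,"ty":-4,"tz":30,"roll":0,"grip":0},
  {"tx":0,"ty":0,"tz":30,"roll":0,"grip":0},
  {"tx":0,"ty":0,"tz":0,"roll":0,"grip":0},
])

```text
clock: 26.78
eef_pos: [579.9, 65.9, 266.1]
ee_rot: [0.003, 0.682, 0.732, 0.002]
contact_force: [0.6, -0.1, -0.6]
width: -0.2
grip_force: 0.0
```

Run:
```python
from h import *
for i in range(2):
    q=viewer.camera("scene")
    for d in viewer.spot_point(q,"latch_pin")[:1]:
        x=w(q,d["xyz"]);print(x.round(1),np.arctan2(x[0]-482.6,101.3-x[1])-.22)
    pts(q,["bar_tip","thumb_pad"])
pts(q,["date_dish","petri_stack","sample_jar","beaker","sieve"])
print(sensors.observe()["contact_force"].round(1))
cv2.imwrite("pics/c8.png",cv2.resize(q["image"][150:350,150:450],(800,533),interpolation=2)[:,:,::-1])
```

```text
[645.  113.8 130. ] 1.427659753489113
bar_tip 0.91 [760.5 136.6 127.4]
bar_tip 0.42 [647.  111.6 125.7]
thumb_pad 0.67 [587.7  75.1 135.1]
[646.4 113.2 129.6] 1.423301810831248
bar_tip 0.58 [761.1 139.2 129.6]
thumb_pad 0.63 [586.1  75.1 136.8]
date_dish 0.53 [ 423.5 -199.6    0.9]
date_dish 0.32 [645.8 112.6 128.5]
petri_stack 0.73 [363.3 176.2   0.7]
sample_jar 0.7 [ 655.5 -294.2    0.9]
beaker 0.94 [565.9 268.3  -2.5]
beaker 0.3 [588.8  72.5 135.9]
sieve 0.78 [ 7.052e+02 -1.894e+02 -3.000e-01]
[0.4 0.2 0.3]
```

View pics/c8.png

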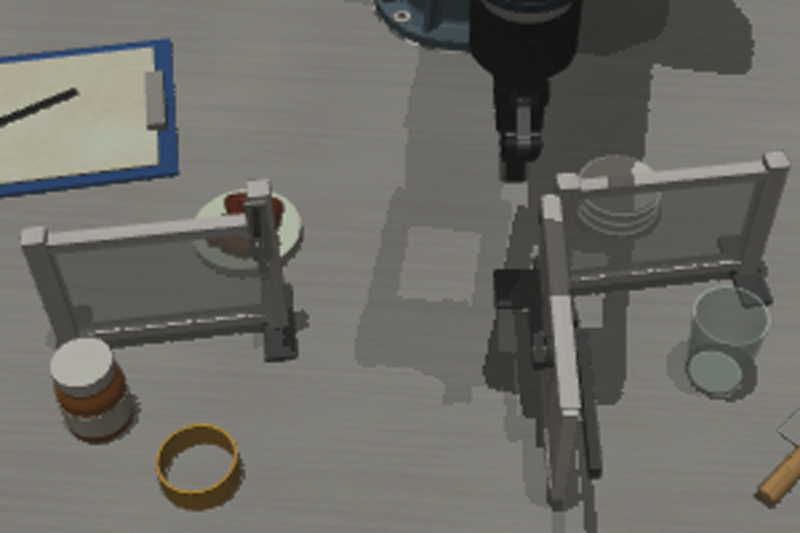

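The gate stands at about 1.42 rad. The bar is level (tip z ≈ 129), the pad is back at z ≈ 135, the arm is clear and the bystanders haven't moved.

```bash
python3 -c "
from plant import env
print(env.close_job())"
```

```text
the job is handed in; nothing more can be done
None
```

The job is handed in: the gate stands open at about 1.42 rad with the lever released, the bar level, the arm clear and the bystanders I measured still in place (I did not re-measure the spatula); no verdict was returned.

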